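# Unload an upholsterer's glue-up stack

## Robot

A 6-joint arm with a two-finger parallel gripper is mounted at the origin on the work surface. World frame = base frame: x ahead of the robot, y to its left, z up, the work surface at z = 0. Lengths are in m, angles in rad, forces in N, time in s.
With the tool pointing down it reaches from about 0.3 to 0.775 m from the base axis. Payload 14.6 kg.
Tool frame: the origin (TCP) lies between the finger pads; the fingertips stand 22 mm ahead of it and the grasp point (between the pads) lies 3 mm ahead of it; z points along the fingers, y is the direction in which the jaws open and shut (so a half turn about z gives the same grasp; the last joint's range is limited). The gripper opens to 85 mm and grips with 20 to 120 N. Pads are 22 mm wide; open, the fingers measure 114 mm over their backs; the gripper's body (76 mm by 85 mm) begins 54 mm behind the grasp point. The pads swing forward as they close: fully open they stand 13 mm farther back than shut.
Start: joints at [-1.316, 0.3, 1.521, -0, 1.321, -0.067], TCP at [0.174, -0.522, 0.253] pointing down, gripper open.
Joint ranges: [-3.03, 3.03], [-0.79, 2.21], [0.23, 2.52], [-1.04, 4.18], [0, 3.07], [-2.55, 2.55]. Speed limits (rad/s): [2.22, 2.22, 2.57, 3.14, 3.14, 3.14].

## Interface

Orientations are given as a unit quaternion [w, x, y, z].
In Python, from cell import robot gives the robot as it stands.
- The arm moves only by the shell command python3 -m jog 'ROWS' [OPENING] [FORCE]. ROWS is text: rows parted by semicolons, each of 6 numbers parted by spaces: the shift along the tool's x, y, z in m, then the turn, a rotation vector about the tool's x, y, z in rad. A call has 1 to 20 rows; each row shifts and turns the commanded pose from where the row before left it, along the tool's axes as they then stand; what a row does not reach is not made up. A row lasts 1/10 s, in which the tool goes at most 50 mm and 8.59 degrees, less where a joint would pass 70% of its speed; a pose out of reach is approached as far as the arm can. A call with a gripper value outside its range is refused whole. OPENING is the opening in per cent of the stroke, from 0 (shut) to 100 (fully open), set as the call begins (- or left out, the last holds). The fingers move at their own pace and stop on an object; FORCE is the grip in N (left out, the last holds). Time passes only in rows, so rows that do not move let the fingers close. It gives the time, the measured TCP pose, the force and the opening at its end, in the units of the state.
- robot.sense(): the state, without advancing time (a new reading comes with each control period).
- robot.read_camera(name): name is "side" or "top" or "wrist"; returns (picture, depth): 400x640x3 uint8, red, green, blue; 400x640 float32, m along the optical axis (not along the pixel's ray), 0 where there is no reading.
- robot.camera_info(name): a dict with "fx", "fy", "cx", "cy" (pixels), "extrinsics" (4x4, takes a point from camera to world coordinates). Camera axes: x right, y down, z forward; pixel columns grow to the right and rows downward; lengths in m; the calibration is good to about 2 mm. A picture is of the moment at which its call begins: read the wrist's pose just before it. camera_info takes no time and is no camera call; for the wrist camera it gives the pose at the moment of the call.
- robot.finish_job(): hands the job in, once; it reports no verdict.
Trained networks look in the newest picture that a camera, given by its name, has taken for a name from the list of things; names that differ only in an ending like _2 or _b are one class to them, and where a whole thing is asked for, a point or a joint stands for the part that bears it (a point fixed in the world has none). Each returns a list of dicts, best first, with "p" (0 to 1); they miss things now and then, are a little off and sometimes report something else, mostly with a low value. They report only what shows in the picture. A call takes as long as a camera call. They do not tell look-alikes from the thing itself.
- robot.silhouettes(camera, target): "pixels" (400x640 bool, what is visible of it) and "rect" ([centre column, centre row, width, height] in pixels, round what is visible of it).
The state is a dict: "clock": time; "qpos": joint angles; "joint_velocities": joint speeds; "joint_torque": joint torques, N m; "tool_pos": TCP position; "tool_rot": TCP orientation; "wrist_force": force on the tool from outside, world axes, zero at the start; "wrist_torque": the same for the moment, N m; "width": finger opening in m.
Only numpy, scipy, OpenCV 4.12 (cv2) and the standard library are available. Lean on these libraries where they do the work, as an engineer would, in place of code of your own. Each camera call takes 0.05 s, during which the arm holds its last target.

## Task

The glue on the plywood armrest core has set, so take the pressing stack apart from the top down: first both iron weights back into their own keepers (the square weight in the square well, the round weight in the round well), next the pressing board flat in the metal tray, and last the core itself, centred lengthwise across both bars of the drying trestle. Set the things down rather than dropping them, do not knock over or push away the glue tin or the thread cone, and leave everything released and at rest.

Things in the scene. Friction and masses are not known exactly. Their poses are not given: they have to be found in the camera images.
- square_weight: dark cast-iron weight, loose, on one end of the pressing board: square block 56 x 56 mm, 26 mm high, with a bar handle on top (bar 14 mm wide in the body's x, 44 mm long in the body's y, from 46 to 58 mm above the underside; below it two short posts at its ends, 14 x 10 mm). About 0.5 to 0.75 kg. Origin: centre of the underside, z up.
- round_weight: dark cast-iron weight, loose, on the other end of the pressing board: disc of 52 mm diameter, 30 mm high, with a neck of 14 mm and on it a cylindrical knob of 26 mm diameter, from 46 to 64 mm above the underside. About 0.4 to 0.6 kg. Origin: centre of the underside, z up.
- caul: pressing board: plain rectangular beech block, loose, 46 mm wide (x), 160 mm long (y), 30 mm high (z), white laminate on its underside, 0.16 kg. It lies lengthwise on the core, centred. Origin: centre of the underside.
- core: armrest core: plywood board with half-round ends, loose, 56 mm wide (x), 220 mm long (y), 24 mm thick (z), with a steel T-nut near each end, 0.19 kg. It is the lowest of the stack and lies on a fixed grey bed board, 6 mm thick, 90 x 250 mm, with a strip of green tape at each end. Origin: centre of the underside.
- square_keeper: fixed plywood block 100 x 100 mm, 18 mm high, with a square well of 76 x 76 mm lined with grey felt; the well's floor is 6 mm above the table. Keeper of the square weight. Origin: centre of the underside; x and y run along its sides.
- round_keeper: fixed plywood block 100 x 100 mm, 18 mm high, with a round well of 76 mm diameter lined with grey felt; the well's floor is 6 mm above the table. Keeper of the round weight. Origin: centre of the underside.
- tray: fixed shallow tray of bare metal, 84 mm wide (x), 194 mm long (y), with 2 mm walls and floor and a lip 10 mm above the table (inside 80 x 190 mm). Place of the pressing board, lengthwise. Origin: centre of the underside.
- trestle: fixed drying trestle: plywood base 90 mm (x) by 190 mm (y), 9 mm thick, with two felt-topped cross bars, each 80 mm long in x and 18 mm wide, at y = -70 and +70 mm; their tops are 36 mm above the table. The core lies across both bars, its length along y. Origin: centre of the underside.
- tin: closed glue tin, loose bystander, 69 mm diameter, 73 mm high, bare metal with a plain paper band. To be left alone. Origin: centre of the underside.
- cone: grey thread cone, loose bystander, 70 mm diameter below, 125 mm high, white plastic tip. To be left alone. Origin: centre of the underside.
There are look-alikes about, which are no part of the job. Leave any orange look-alike of the square_weight alone. What is shaped like the round_weight but pink is not meant.

How it is judged:
By the outcome, as a careful person would: the job done as asked, in the order asked, and still so for the second after the job is handed in, with the robot touching nothing.
It also fails if it takes over 96 s, if anything falls off the work surface, if the arm or the gripper's body presses on something with over 40 N, if the wrist force passes 120 N, or if a joint passes its speed limit or range.

## Working session

There is one attempt and no reset: what is moved stays moved. The work goes in short steps, Python scripts to look and compute and a shell command to move; the robot and the scene stay as the last step left them, time stands still between calls to the robot, and variables do not carry over. Pictures are saved under pics/ and viewed, and the job is handed in when it is done.

```bash
ls; mkdir -p pics; python3 - <<'E'
from cell import robot
import cv2,numpy as np
print(robot.sense())
for n in ("side","top","wrist"):
    i=robot.camera_info(n); print(n,i)
    p,d=robot.read_camera(n); cv2.imwrite(f"pics/{n}0.png",p[:,:,::-1]); np.savez(f"pics/{n}0.npz",p=p,d=d,E=np.array(i["extrinsics"]))
E
```

```text
pics
{'clock': 0.0, 'qpos': array([-1.31561171e+00,  3.00451537e-01,  1.52157619e+00,  1.03158406e-05,
        1.32069199e+00, -6.65583026e-02]), 'joint_velocities': array([-0.0006115 ,  0.00027752, -0.0004948 , -0.00103945, -0.00209243,
        0.00034536]), 'joint_torque': array([ 1.64213685e-03, -5.43496943e+01, -3.61794126e+01,  5.27884424e-05,
        4.03731130e-03,  1.90458951e-05]), 'tool_pos': array([ 0.17389059, -0.52157161,  0.2527341 ]), 'tool_rot': array([-5.61497025e-04,  9.87088117e-01,  1.60177186e-01, -4.80951081e-05]), 'wrist_force': array([ 0.61947262, -0.73738608,  0.01099852]), 'wrist_torque': array([-0.01862318,  0.0287068 ,  0.02620956]), 'width': 0.08567426294798901}
side {'fx': 379.85318994965223, 'fy': 379.85318994965223, 'cx': 319.5904947002041, 'cy': 197.23601058878415, 'extrinsics': array([[-0.68846282, -0.45904815,  0.56151023, -0.11988468],
       [-0.7252646 ,  0.43233613, -0.53579542,  0.61482661],
       [ 0.00319474, -0.77611872, -0.63057872,  0.77754751],
       [ 0.        ,  0.        ,  0.        ,  1.        ]])}
top {'fx': 444.3786529122177, '
[... 194 characters left out ...]
-01,  2.72598758e-02,  7.23491759e-04,
        -8.26189806e-03],
       [-2.54001939e-03, -6.66618849e-02, -9.97772390e-01,
         1.23140652e+00],
       [ 0.00000000e+00,  0.00000000e+00,  0.00000000e+00,
         1.00000000e+00]])}
wrist {'fx': 322.9408219680392, 'fy': 322.9408219680392, 'cx': 325.55530561979197, 'cy': 200.5710375059957, 'extrinsics': array([[ 3.16064050e-01, -9.07990098e-01, -2.75059082e-01,
         2.44012769e-01],
       [-9.48737730e-01, -3.02637820e-01, -9.11431286e-02,
        -4.97749184e-01],
       [-4.86222800e-04,  2.89765996e-01, -9.57097399e-01,
         3.73986715e-01],
       [ 0.00000000e+00,  0.00000000e+00,  0.00000000e+00,
         1.00000000e+00]])}
```

View pics/top0.png

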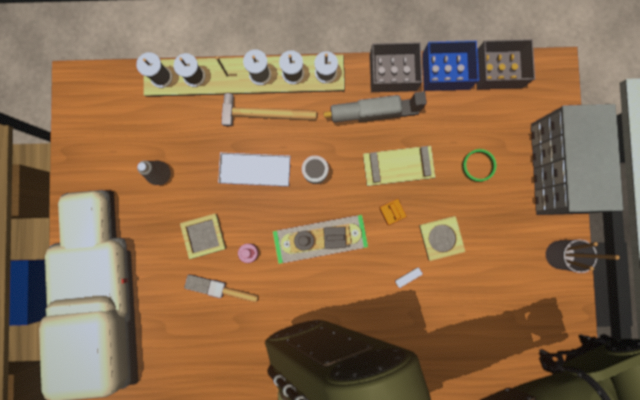

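View pics/side0.png

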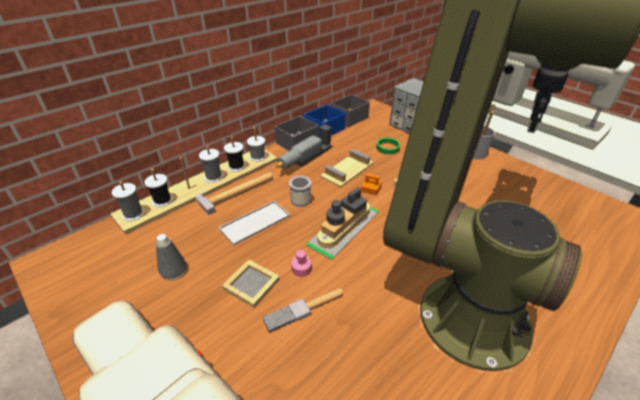

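View pics/wrist0.png

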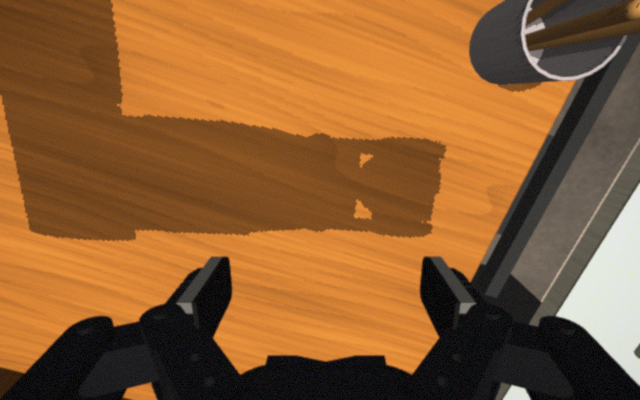

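The top view shows the stack at (320,238), with the round weight at its left end (305,240) and the square weight at its right (340,236). The other places are the square keeper (203,236), round keeper (442,238), tray (255,169) and trestle (399,166). The tin is at (315,168) and the cone at (153,172). The pink look-alike is at (248,253) and the orange one at (392,211). Next I measure.

```bash
cat > h.py <<'E'
from cell import robot
import cv2,numpy as np
def cloud(cam,d,m,E=None):
    i=robot.camera_info(cam); E=np.array(i["extrinsics"]) if E is None else E
    v,u=np.nonzero(m&(d>0)); z=d[v,u]
    P=np.c_[(u-i["cx"])/i["fx"]*z,(v-i["cy"])/i["fy"]*z,z]
    return P@E[:3,:3].T+E[:3,3]
def rect(P):
    (c,s,a)=cv2.minAreaRect((P[:,:2]*1000).astype(np.float32))
    if s[0]<s[1]: a+=90;s=s[::-1]
    return np.round(c,1),np.round(s,1),round((a+90)%180-90,1)  # a: direction of long side from x
E
python3 - <<'E'
from h import *
f=np.load("pics/top0.npz"); d=f["d"]
for n in "square_weight round_weight caul core square_keeper round_keeper tray trestle tin cone".split():
    for r in robot.silhouettes("top",n)[:3]:
        if r["p"]<.3: continue
        m=r["pixels"]; P=cloud("top",d,m)
        if len(P)<5: continue
        z=np.percentile(P[:,2],[5,50,95]); 
        Q=P[P[:,2]>z[2]-.008]
        print(n,round(r["p"],2),np.round(r["rect"],0),"z",np.round(z*1000),"all",*rect(P),"top",*rect(Q),len(Q))
print(robot.sense()["clock"])
E
```

```text
square_weight 0.78 [335. 238.  22.  19.] z [ 82.  86. 120.] all [422.  -37.2] [59.8 51.7] -1.6 top [423.1 -37.6] [42.6 12.5] 88.4 96
square_weight 0.75 [393. 213.  25.  28.] z [20. 26. 59.] all [ 488.  -200.4] [56.5 53.4] -65.0 top [ 488.3 -200.2] [42.7 14.2] 22.2 86
round_weight 0.79 [304. 240.  21.  22.] z [ 86.  91. 126.] all [415.6  42.4] [51.7 47.1] -28.1 top [416.5  42.4] [23. 23.] -46.2 81
round_weight 0.59 [248. 255.  17.  13.] z [27. 31. 66.] all [388.  195.7] [48.7 47.1] 40.8 top [387.  196.8] [24.  23.9] -25.8 76
caul 0.79 [319. 239.  66.  28.] z [55. 60. 64.] all [417.5   3.4] [163.   49.1] -83.2 top [418.8   1.8] [159.4  45.8] -83.2 360
core 0.76 [320. 237.  81.  27.] z [26. 30. 34.] all [421.5  -1.9] [216.5  57.1] -82.0 top [421.1  -2. ] [216.5  55.9] -82.1 394
square_keeper 0.65 [202. 238.  47.  43.] z [ 1.  9. 21.] all [437.6 325.7] [115.  107.2] -77.5 top [436.5 321.7] [101.7 100.2] -75.9 604
round_keeper 0.83 [443. 238.  46.  44.] z [ 3. 14. 21.] all [ 412.4 -335.8] [109.9 102.6] -77.6 top [ 412.9 -333. ] [101.5 100. ] -77.4 741
tray 0.95 [253. 170.  74.  34.] z [-2.  2.  9.] all [619.8 179.1] [196.   88.4] 86.2 top [619.1 179.2] [196.   87.1] 86.2 1490
trestle 0.84 [397. 166.  70.  36.] z [ 5. 10. 37.] all [ 617.4 -224.2] [190.3  90.5] -85.2 top [ 617.  -224.1] [158.6  80.1] -84.6 402
tin 0.57 [317. 172.  28.  28.] z [33. 72. 76.] all [605.5   7.5] [69.1 67.9] -85.6 top [605.9   8.6] [66.8 66.1] -0.8 519
cone 0.96 [155. 174.  35.  24.] z [ 17.  71. 124.] all [609.5 436. ] [68.1 52.1] -20.0 top [613.6 442.1] [20.8 20. ] 5.4 69
0.65
```

```bash
python3 - <<'E'
import cv2
p=cv2.imread("pics/top0.png")[130:300,180:480]
cv2.imwrite("pics/top0z.png",cv2.resize(p,(800,453),interpolation=cv2.INTER_CUBIC))
E
```

```text
(no output)
```

View pics/top0z.png

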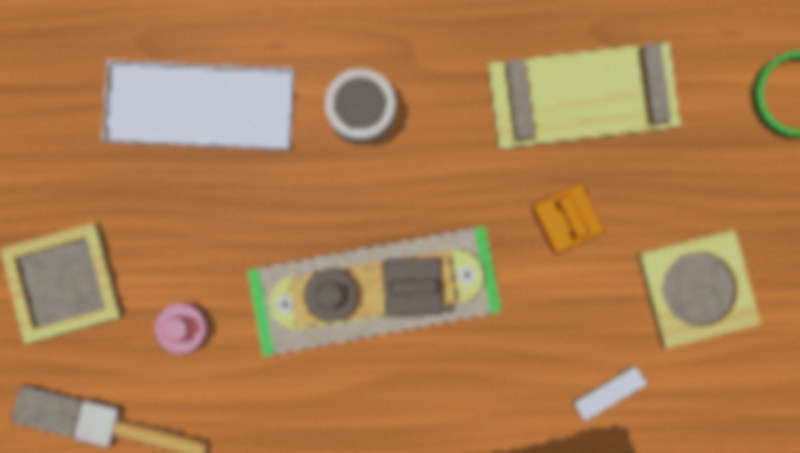

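```bash
cat >> h.py <<'E'
from scipy.spatial.transform import Rotation as R
def plan(x,y,z,th):
    s=robot.sense(); w=s["tool_rot"]; C=R.from_quat([w[1],w[2],w[3],w[0]])
    t=np.radians(th); T=R.from_matrix(np.array([[np.cos(t),np.sin(t),0],[np.sin(t),-np.cos(t),0],[0,0,-1]]))
    rv=(C.inv()*T).as_rotvec(); dv=T.inv().apply(np.array([x,y,z])-s["tool_pos"])
    print("t",round(s["clock"],2),"turn first (rad)",np.round(rv,4),"then shift",np.round(dv,4),"F",np.round(s["wrist_force"],1),"w",round(s["width"],4))
E
python3 -c "
from h import *
plan(.423,-.0375,.25,88.4)"
```

```text
t 0.65 turn first (rad) [-1.0000e-04 -0.0000e+00 -1.2211e+00] then shift [0.491  0.2355 0.0033] F [-0.5  0.   0.7] w 0.0857
```

```bash
python3 -m jog '0 0 0 0 0 -0.1357;0 0 0 0 0 -0.1357;0 0 0 0 0 -0.1357;0 0 0 0 0 -0.1357;0 0 0 0 0 -0.1357;0 0 0 0 0 -0.1357;0 0 0 0 0 -0.1357;0 0 0 0 0 -0.1357;0 0 0 0 0 -0.1357' 100 60
python3 -m jog '0.02 0.01 0 0 0 0;0.035 0.017 0 0 0 0;0.035 0.017 0 0 0 0;0.035 0.017 0 0 0 0;0.035 0.017 0 0 0 0;0.035 0.017 0 0 0 0;0.035 0.017 0 0 0 0;0.035 0.017 0 0 0 0;0.035 0.017 0 0 0 0;0.035 0.017 0 0 0 0;0.035 0.017 0 0 0 0;0.035 0.017 0 0 0 0;0.035 0.016 0 0 0 0;0.035 0.015 0 0 0 0;0.016 0.006 0.003 0 0 0;0 0 0 0 0 0;0 0 0 0 0 0'
python3 - <<'E'
from h import *
E=np.array(robot.camera_info("wrist")["extrinsics"])
p,d=robot.read_camera("wrist"); cv2.imwrite("pics/w1.png",p[:,:,::-1])
for n in ("square_weight","round_weight","caul","core"):
    for r in robot.silhouettes("wrist",n)[:2]:
        if r["p"]<.3: continue
        P=cloud("wrist",d,r["pixels"],E); z=np.percentile(P[:,2],[5,50,95]); Q=P[P[:,2]>z[2]-.008]
        print(n,round(r["p"],2),np.round(r["rect"],0),"z",np.round(z*1000),"all",*rect(P),"top",*rect(Q),len(Q))
plan(.423,-.0375,.112,88.4)
E
```

```text
clock: 1.55
tool_pos: [0.1739, -0.5218, 0.2533]
tool_rot: [0.0, 0.715, 0.699, -0.0]
wrist_force: [-0.4, 0.2, -1.0]
width: 0.0854
clock: 3.25
tool_pos: [0.4213, -0.0376, 0.2503]
tool_rot: [-0.0, 0.717, 0.698, -0.0]
wrist_force: [0.3, 0.0, 0.5]
width: 0.0853
square_weight 0.72 [383. 300.  59.  62.] z [ 9. 27. 59.] all [ 492.5 -213.6] [81.8 60.8] -65.7 top [ 489.3 -201.1] [43.9 14.3] 23.9 511
square_weight 0.71 [328. 189.  65.  71.] z [ 83.  87. 119.] all [423.4 -43.1] [64.9 55.5] -89.9 top [423.5 -38.5] [43.4 14. ] -89.4 862
round_weight 0.75 [319.  98.  61.  62.] z [ 89.  91. 125.] all [417.9  40.7] [50.9 50.4] 87.7 top [418.1  40.9] [25.3 25. ] -70.8 987
caul 0.96 [317. 137.  64. 167.] z [59. 61. 62.] all [417.7   2.5] [163.7  54.2] -81.8 top [420.    0.5] [159.9  46. ] -83.1 2387
core 0.85 [324. 132.  79. 213.] z [29. 31. 32.] all [424.8  -5.7] [234.5  56.2] -82.1 top [423.6  -3.5] [219.7  53.8] -82.3 1952
t 3.5 turn first (rad) [ 0.0002  0.0001 -0.0011] then shift [0.0007 0.0017 0.1384] F [ 0.3  0.4 -0.4] w 0.0852
```

View pics/w1.png

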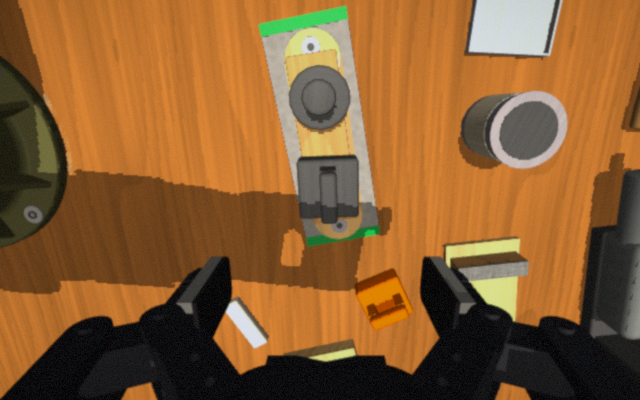

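The wrist view shows the dark square weight at (328,189), with its bar along the caul and the jaws across it. It agrees with the top camera within 1 to 2 mm, so I descend.

```bash
python3 -m jog '0 0.002 0.02 0 0 0;0 0 0.03 0 0 0;0 0 0.03 0 0 0;0 0 0.03 0 0 0;0 0 0.018 0 0 0;0 0 0.01 0 0 0;0 0 0 0 0 0;0 0 0 0 0 0'
python3 -m jog '0 0 0 0 0 0;0 0 0 0 0 0;0 0 0 0 0 0;0 0 0 0 0 0;0 0 0 0 0 0;0 0 0 0 0 0;0 0 0 0 0 0;0 0 0 0 0 0' 0 80
python3 -m jog '0 0 -0.005 0 0 0;0 0 -0.01 0 0 0;0 0 -0.015 0 0 0;0 0 -0.02 0 0 0;0 0 -0.03 0 0 0;0 0 -0.03 0 0 0;0 0 -0.02 0 0 0;0 0 0 0 0 0;0 0 0 0 0 0'
python3 -c "
from h import *
p,d=robot.read_camera('wrist'); cv2.imwrite('pics/w2.png',p[:,:,::-1])
plan(.437,.322,.24,104.1)"
```

```text
clock: 4.3
tool_pos: [0.4238, -0.0377, 0.1131]
tool_rot: [0.0, 0.717, 0.697, 0.0]
wrist_force: [0.1, 0.1, 0.7]
width: 0.0857
clock: 5.1
tool_pos: [0.4236, -0.0375, 0.1126]
tool_rot: [0.0, 0.717, 0.697, 0.0]
wrist_force: [-1.2, 0.0, 6.2]
width: 0.0127
clock: 6.0
tool_pos: [0.4231, -0.0374, 0.2417]
tool_rot: [-0.0, 0.717, 0.697, -0.0]
wrist_force: [0.8, -0.1, -6.6]
width: 0.0125
t 6.05 turn first (rad) [-0.0018 -0.0005 -0.2738] then shift [0.3451 0.1012 0.0011] F [-0.9 -0.1 -6.3] w 0.0128
```

View pics/w2.png

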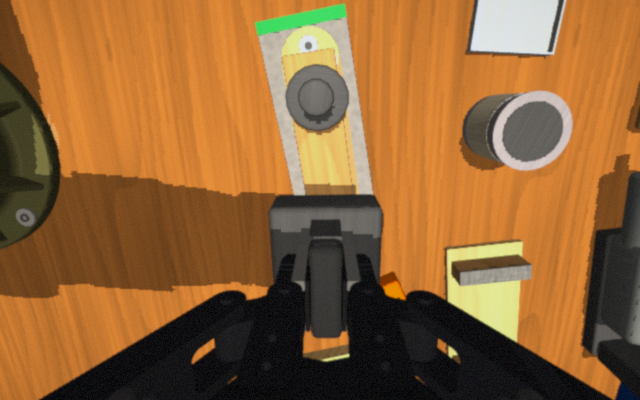

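```bash
python3 -m jog '0 0 0 0 0 -0.09;0 0 0 0 0 -0.09;0 0 0 0 0 -0.0938;0.015 0.005 0 0 0 0;0.03 0.009 0 0 0 0;0.035 0.01 0 0 0 0;0.035 0.01 0 0 0 0;0.035 0.01 0 0 0 0;0.035 0.01 0 0 0 0;0.035 0.01 0 0 0 0;0.035 0.01 0 0 0 0;0.035 0.01 0 0 0 0;0.03 0.009 0 0 0 0;0.015 0.005 0 0 0 0;0.01 0.0035 0 0 0 0;0 0 0 0 0 0;0 0 0 0 0 0'
cat >> h.py <<'E'
def look(cam,fn,names,band=.008):
    E=np.array(robot.camera_info(cam)["extrinsics"])
    p,d=robot.read_camera(cam); cv2.imwrite(f"pics/{fn}.png",p[:,:,::-1]); np.savez(f"pics/{fn}.npz",p=p,d=d,E=E)
    for n in names:
        for r in robot.silhouettes(cam,n)[:2]:
            if r["p"]<.3: continue
            P=cloud(cam,d,r["pixels"],E)
            if len(P)<5: continue
            z=np.percentile(P[:,2],[5,50,95]); Q=P[P[:,2]>z[2]-band]
            print(n,round(r["p"],2),np.round(r["rect"],0),"z",np.round(z*1000),"all",*rect(P),"top",*rect(Q),len(Q))
E
python3 -c "
from h import *
look('wrist','w3',['square_keeper']); look('top','t3',['square_keeper','square_weight'])
plan(.437,.322,.08,104.1)"
```

```text
clock: 7.75
tool_pos: [0.4379, 0.321, 0.2419]
tool_rot: [-0.0, 0.615, 0.788, -0.0]
wrist_force: [0.2, 0.4, -6.6]
width: 0.0127
square_keeper 0.8 [327. 160.  92.  66.] z [ 6.  8. 19.] all [434.9 332.2] [100.2  75.7] 14.1 top [434.6 333.8] [100.3  72.4] 14.4 2391
square_keeper 0.75 [303. 239.  18.  20.] z [ 59.  90. 125.] all [418.5  43.7] [53.6 50.3] 88.5 top [416.5  42.5] [23. 23.] 43.4 80
square_keeper 0.66 [203. 238.  42.  43.] z [ 2.  9. 21.] all [436.4 324.4] [109.6 104.1] -76.6 top [436.5 321.6] [102.  100.2] -75.9 452
square_weight 0.74 [186. 235.  24.  24.] z [200. 216. 249.] all [439.3 311.7] [137.7  60.5] -87.3 top [432.4 278.3] [81.9 17.4] 73.4 64
square_weight 0.72 [390. 212.  23.  27.] z [21. 26. 59.] all [ 488.5 -199.9] [55.4 54.6] -65.3 top [ 488.5 -200.4] [42.7 14.2] 22.4 89
t 8.0 turn first (rad) [ 0.0002 -0.     -0.0008] then shift [ 0.001  -0.0008  0.1625] F [ 0.1  0.3 -5.5] w 0.0125
```

View pics/w3.png

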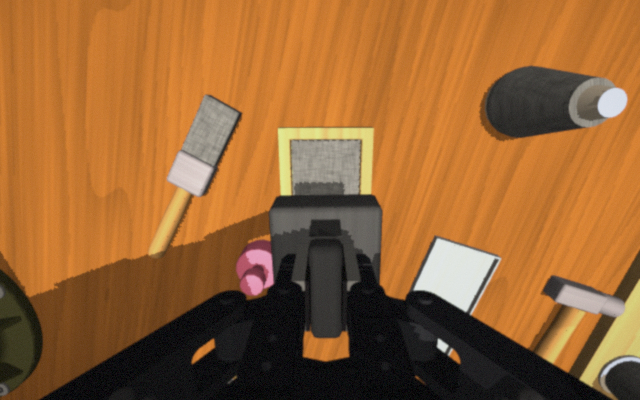

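```bash
python3 -m jog '0 -0.0008 0.015 0 0 0;0 0 0.03 0 0 0;0 0 0.03 0 0 0;0 0 0.03 0 0 0;0 0 0.03 0 0 0;0 0 0.02 0 0 0;0 0 0.01 0 0 0;0 0 0.01 0 0 0;0 0 0.004 0 0 0;0 0 0 0 0 0;0 0 0 0 0 0'
python3 -m jog '0 0 0.001 0 0 0;0 0 0.001 0 0 0;0 0 0.001 0 0 0;0 0 0 0 0 0;0 0 0 0 0 0'
```

```text
clock: 9.1
tool_pos: [0.4374, 0.3219, 0.0641]
tool_rot: [0.0, 0.615, 0.789, 0.001]
wrist_force: [0.8, -0.6, -6.1]
width: 0.0129
clock: 9.6
tool_pos: [0.4371, 0.3217, 0.0603]
tool_rot: [0.0, 0.615, 0.789, 0.0]
wrist_force: [-0.3, -0.5, -5.7]
width: 0.0127
```

```bash
python3 -m jog '0 0 0.001 0 0 0;0 0 0 0 0 0;0 0 0 0 0 0'; python3 -m jog '0 0 0.001 0 0 0;0 0 0 0 0 0;0 0 0 0 0 0'
```

```text
clock: 9.9
tool_pos: [0.437, 0.3216, 0.0593]
tool_rot: [-0.0, 0.615, 0.789, -0.0]
wrist_force: [0.1, 0.1, -5.2]
width: 0.0129
clock: 10.2
tool_pos: [0.4373, 0.3218, 0.0587]
tool_rot: [0.0, 0.615, 0.789, 0.0]
wrist_force: [-0.6, -0.7, 2.1]
width: 0.0126
```

```bash
python3 -m jog '0 0 0 0 0 0;0 0 0 0 0 0;0 0 0 0 0 0;0 0 0 0 0 0;0 0 0 0 0 0;0 0 0 0 0 0' 100
python3 -m jog '0 0 -0.01 0 0 0;0 0 -0.02 0 0 0;0 0 -0.03 0 0 0;0 0 -0.03 0 0 0;0 0 -0.03 0 0 0;0 0 -0.02 0 0 0;0 0 0 0 0 0.06;0 0 0 0 0 0.064;0 0 0 0 0 0'
python3 -c "
from h import *
look('wrist','w4',['square_keeper','square_weight'])
plan(.4173,.0416,.2,97)"
```

```text
clock: 10.8
tool_pos: [0.4371, 0.3217, 0.0583]
tool_rot: [-0.0, 0.615, 0.789, 0.0]
wrist_force: [0.2, -0.5, -0.4]
width: 0.0856
clock: 11.7
tool_pos: [0.4371, 0.3216, 0.1991]
tool_rot: [0.0, 0.663, 0.749, 0.0]
wrist_force: [0.3, 0.3, 0.5]
width: 0.0853
square_keeper 0.83 [327. 182. 115. 113.] z [ 6. 18. 20.] all [438.1 316.3] [109.8 107.6] -75.8 top [437.8 320.3] [100.5 100.2] -76.0 4808
square_weight 0.61 [325. 185.  69.  72.] z [24. 33. 65.] all [437.4 316. ] [65.5 61. ] -76.2 top [437.7 321.1] [43.2 14. ] -75.0 847
t 11.85 turn first (rad) [ 0.     -0.      0.0017] then shift [-0.2755 -0.0537 -0.0015] F [-0.1  0.   0.3] w 0.0857
```

View pics/w4.png

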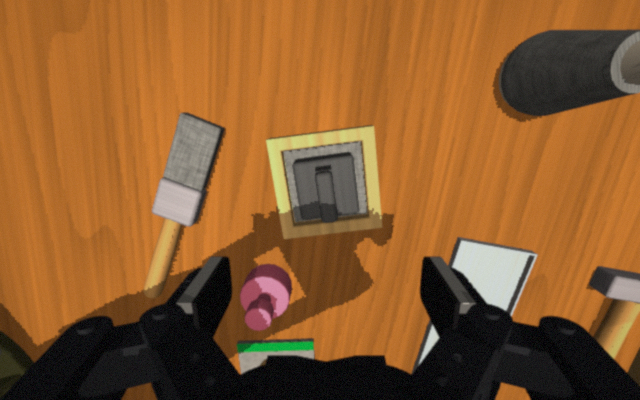

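The square weight sits centred in its well at (325,185), top at 65 mm. Next is the round weight.

```bash
python3 -m jog '-0.015 -0.003 0 0 0 0;-0.03 -0.006 0 0 0 0;-0.035 -0.007 0 0 0 0;-0.035 -0.007 0 0 0 0;-0.035 -0.007 0 0 0 0;-0.035 -0.007 0 0 0 0;-0.035 -0.007 0 0 0 0;-0.03 -0.006 0 0 0 0;-0.0155 -0.0027 0 0 0 0;-0.01 -0.001 0 0 0 0;0 0 0 0 0 0;0 0 0 0 0 0'
python3 -c "
from h import *
look('wrist','w5',['round_weight','caul','core'])
plan(.4173,.0416,.114,97)"
```

```text
clock: 13.05
tool_pos: [0.4173, 0.0419, 0.1983]
tool_rot: [-0.0, 0.663, 0.749, 0.0]
wrist_force: [0.3, 0.7, -1.5]
width: 0.0856
round_weight 0.91 [314.  18.  66.  34.] z [12. 30. 33.] all [391.  180.9] [50.3 22. ] 7.7 top [390.8 180.9] [50.  21.9] 7.6 1543
round_weight 0.64 [325. 207.  67.  70.] z [ 77.  91. 125.] all [420.7  33.6] [67.8 67. ] 0.1 top [417.8  41.4] [25.  24.9] 4.1 1196
caul 0.76 [323. 233.  57. 175.] z [59. 61. 62.] all [421.5 -11.2] [183.8  46. ] -83.1 top [4.201e+02 4.000e-01] [160.2  46. ] -83.1 5410
core 0.67 [325. 222.  65. 217.] z [30. 31. 32.] all [427.6  -2. ] [217.6  57.4] -79.3 top [423.  -3.] [217.6  55.6] -81.9 2096
core 0.66 [526. 251. 111.  94.] z [15. 72. 74.] all [605.6   8.2] [68.1 68.1] 88.4 top [605.6   8.2] [68.1 68.1] 88.4 4762
t 13.25 turn first (rad) [-0.0002 -0.0001  0.001 ] then shift [-0.0006 -0.0001  0.0842] F [-0.1  0.5  0. ] w 0.0856
```

View pics/w5.png

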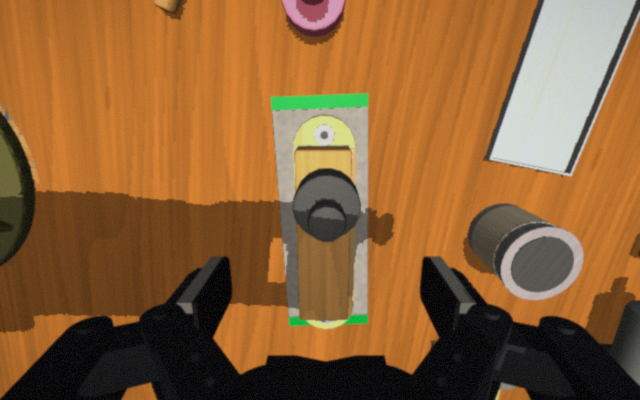

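```bash
python3 -m jog '0 0.0003 0.02 0 0 0;0 0 0.025 0 0 0;0 0 0.02 0 0 0;0 0 0.01 0 0 0;0 0 0.006 0 0 0;0 0 0 0 0 0;0 0 0 0 0 0'
python3 -m jog '0 0 0 0 0 0;0 0 0 0 0 0;0 0 0 0 0 0;0 0 0 0 0 0;0 0 0 0 0 0;0 0 0 0 0 0;0 0 0 0 0 0;0 0 0 0 0 0' 0 80
python3 -m jog '0 0 -0.005 0 0 0;0 0 -0.01 0 0 0;0 0 -0.015 0 0 0;0 0 -0.02 0 0 0;0 0 -0.02 0 0 0;0 0 -0.015 0 0 0;0 0 0 0 0 0;0 0 0 0 0 0'
python3 -c "
from h import *
look('wrist','w6',['round_weight'])
plan(.4129,-.333,.2,97)"
```

```text
clock: 13.95
tool_pos: [0.418, 0.0418, 0.1179]
tool_rot: [0.0, 0.663, 0.749, 0.0]
wrist_force: [0.1, -0.8, 0.4]
width: 0.0854
clock: 14.75
tool_pos: [0.4179, 0.0417, 0.1177]
tool_rot: [0.0, 0.663, 0.749, 0.0]
wrist_force: [0.6, -0.0, 4.5]
width: 0.0236
clock: 15.55
tool_pos: [0.4174, 0.0417, 0.202]
tool_rot: [-0.0, 0.663, 0.749, -0.0]
wrist_force: [0.4, 0.2, -5.5]
width: 0.0239
round_weight 0.94 [326. 259. 100. 126.] z [159. 175. 209.] all [411.8 -18.3] [171.5  49. ] 85.5 top [417.4  41.3] [25.9 23.5] -81.6 2851
round_weight 0.75 [314.  19.  65.  31.] z [12. 30. 52.] all [391.8 181.9] [50.8 23.7] 9.9 top [389.8 184.8] [17.8  4.4] 8.0 110
t 15.65 turn first (rad) [-0.0016 -0.0002 -0.0001] then shift [-0.3714 -0.0499  0.0015] F [-0.5 -0.4 -4.4] w 0.0235
```

View pics/w6.png

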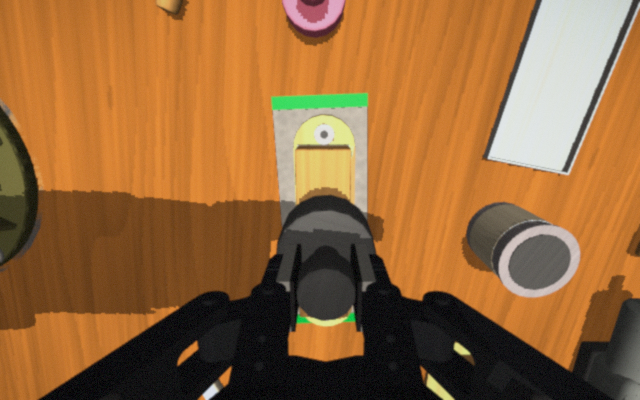

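```bash
python3 -m jog '-0.015 -0.002 0 0 0 0;-0.03 -0.004 0 0 0 0;-0.035 -0.005 0 0 0 0;-0.035 -0.005 0 0 0 0;-0.035 -0.005 0 0 0 0;-0.035 -0.005 0 0 0 0;-0.035 -0.005 0 0 0 0;-0.035 -0.005 0 0 0 0;-0.035 -0.005 0 0 0 0;-0.035 -0.004 0 0 0 0;-0.025 -0.003 0 0 0 0;-0.015 -0.001 0 0 0 0;-0.0065 0 0 0 0 0;0 0 0 0 0 0;0 0 0 0 0 0'
python3 -c "
from h import *
look('wrist','w7',['round_keeper'])
plan(.4133,-.3335,.08,97)"
```

```text
clock: 17.15
tool_pos: [0.4144, -0.332, 0.2021]
tool_rot: [-0.0, 0.662, 0.749, 0.0]
wrist_force: [-0.7, 0.6, -5.0]
width: 0.024
round_keeper 0.87 [321. 176. 115. 104.] z [ 6. 18. 20.] all [ 412.2 -334.2] [104.1  99.7] 12.3 top [ 414.  -334.1] [100.   99.8] 12.7 4305
t 17.25 turn first (rad) [ 0.     -0.0002  0.0009] then shift [-0.0013 -0.0013  0.1223] F [ 0.2 -0.3 -5.6] w 0.0238
```

View pics/w7.png

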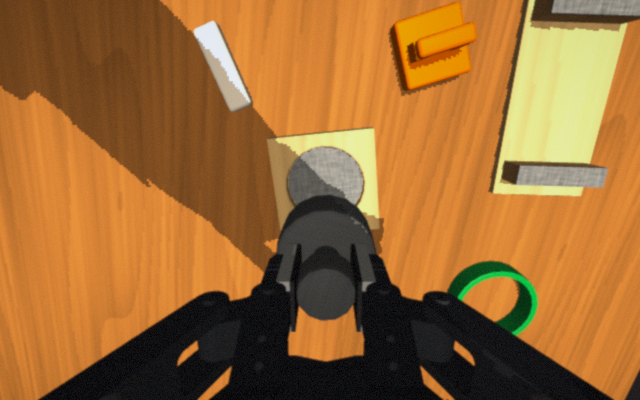

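```bash
python3 -m jog '-0.0015 -0.001 0.015 0 0 0;0 0 0.03 0 0 0;0 0 0.03 0 0 0;0 0 0.03 0 0 0;0 0 0.015 0 0 0;0 0 0.01 0 0 0;0 0 0.004 0 0 0;0 0 0 0 0 0;0 0 0 0 0 0'
python3 -m jog '0 0 0.001 0 0 0;0 0 0.001 0 0 0;0 0 0 0 0 0;0 0 0 0 0 0'
python3 -m jog '0 0 0.001 0 0 0;0 0 0 0 0 0;0 0 0 0 0 0'
```

```text
clock: 18.15
tool_pos: [0.4138, -0.3348, 0.0692]
tool_rot: [0.001, 0.663, 0.749, -0.0]
wrist_force: [0.1, 0.3, -4.9]
width: 0.024
clock: 18.55
tool_pos: [0.4134, -0.3346, 0.0664]
tool_rot: [0.0, 0.663, 0.749, 0.0]
wrist_force: [0.6, 0.6, -5.2]
width: 0.0238
clock: 18.85
tool_pos: [0.4134, -0.3346, 0.0652]
tool_rot: [-0.0, 0.663, 0.749, -0.0]
wrist_force: [-0.5, 0.8, -5.6]
width: 0.0238
```

```bash
python3 -m jog '0 0 0.001 0 0 0;0 0 0 0 0 0;0 0 0 0 0 0'
python3 -m jog '0 0 0.0007 0 0 0;0 0 0 0 0 0;0 0 0 0 0 0'
```

```text
clock: 19.15
tool_pos: [0.4134, -0.3346, 0.0642]
tool_rot: [-0.0, 0.663, 0.749, -0.0]
wrist_force: [-0.1, -0.5, -4.6]
width: 0.0237
clock: 19.45
tool_pos: [0.4135, -0.3347, 0.0638]
tool_rot: [0.0, 0.663, 0.749, -0.0]
wrist_force: [-2.2, 0.1, -0.2]
width: 0.0235
```

```bash
python3 -m jog '0 0 0.0003 0 0 0;0 0 0 0 0 0;0 0 0 0 0 0;0 0 0 0 0 0;0 0 0 0 0 0;0 0 0 0 0 0' 100
python3 -m jog '0 0 -0.01 0 0 0;0 0 -0.02 0 0 0;0 0 -0.03 0 0 0;0 0 -0.03 0 0 0;0 0 -0.03 0 0 0;0 0 -0.02 0 0 0;0 0 0 0 0 0'
python3 -c "
from h import *
look('wrist','w8',['round_keeper','round_weight'])
plan(.4198,.0008,.2,96.9)"
```

```text
clock: 20.05
tool_pos: [0.4135, -0.3346, 0.0633]
tool_rot: [0.0, 0.663, 0.749, 0.0]
wrist_force: [-0.4, -0.3, -0.8]
width: 0.0854
clock: 20.75
tool_pos: [0.4141, -0.3352, 0.2068]
tool_rot: [0.003, 0.663, 0.749, -0.0]
wrist_force: [0.8, -0.3, -0.2]
width: 0.0851
round_keeper 0.71 [323. 175. 114. 106.] z [ 7. 18. 20.] all [ 414.8 -338.1] [107.7 107.4] -77.2 top [ 414.1 -334.4] [100.3 100. ] -77.4 5769
round_weight 0.61 [324. 183.  55.  53.] z [28. 37. 71.] all [ 414.8 -335.3] [53.2 50.7] -20.0 top [ 413.4 -334.9] [25.1 24.8] 34.9 732
t 20.9 turn first (rad) [-0.0006 -0.0007  0.0017] then shift [0.3319 0.0469 0.0027] F [-0.3  0.   0.6] w 0.0857
```

View pics/w8.png

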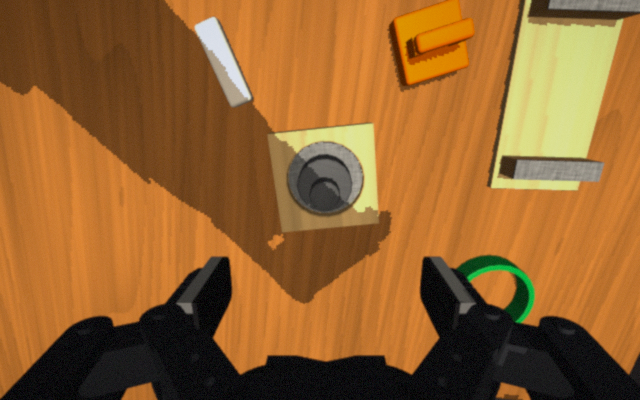

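The round weight is centred in the round well at (324,183). Now the caul.

```bash
python3 -m jog '0.015 0.002 0 0 0 0;0.03 0.004 0 0 0 0;0.035 0.005 0 0 0 0;0.035 0.005 0 0 0 0;0.035 0.005 0 0 0 0;0.035 0.005 0 0 0 0;0.035 0.005 0 0 0 0;0.035 0.005 0 0 0 0;0.035 0.005 0 0 0 0;0.025 0.003 0 0 0 0;0.012 0.002 0 0 0 0;0.005 0.001 0 0 0 0;0 0 0 0 0 0;0 0 0 0 0 0'
python3 -c "
from h import *
look('wrist','w9',['caul','core'],.004); look('top','t9',['caul','core'],.006)
plan(.4198,.0008,.06,96.9)"
```

```text
clock: 22.3
tool_pos: [0.4196, 0.0, 0.2031]
tool_rot: [-0.0, 0.663, 0.749, -0.0]
wrist_force: [0.3, 0.1, 0.0]
width: 0.0856
caul 0.63 [326. 186.  60. 184.] z [59. 61. 62.] all [4.214e+02 4.000e-01] [160.1  48.7] -83.0 top [4.201e+02 2.000e-01] [160.1  46.1] -83.0 9774
core 0.62 [329. 179.  65. 226.] z [29. 31. 32.] all [426.   -2.6] [217.2  56. ] -81.3 top [424.4  -2.9] [217.   52.8] -81.3 2523
core 0.6 [322. 236.  82.  23.] z [27. 30. 33.] all [429.1  -1.8] [215.3  51.8] -87.6 top [429.1  -1.8] [215.3  51.8] -87.6 147
t 22.6 turn first (rad) [-0.    -0.     0.001] then shift [0.0005 0.0002 0.1433] F [ 0.2  0.  -0.7] w 0.0856
```

View pics/w9.png

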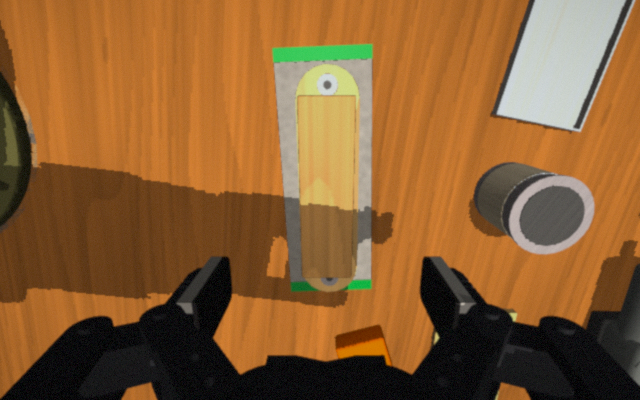

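```bash
python3 -m jog '0.0005 0.0002 0.02 0 0 0;0 0 0.03 0 0 0;0 0 0.03 0 0 0;0 0 0.03 0 0 0;0 0 0.02 0 0 0;0 0 0.01 0 0 0;0 0 0.003 0 0 0;0 0 0 0 0 0;0 0 0 0 0 0'
python3 -m jog '0 0 0 0 0 0;0 0 0 0 0 0;0 0 0 0 0 0;0 0 0 0 0 0;0 0 0 0 0 0;0 0 0 0 0 0;0 0 0 0 0 0' 0 50
python3 -m jog '0 0 -0.003 0 0 0;0 0 -0.007 0 0 0;0 0 -0.015 0 0 0;0 0 -0.025 0 0 0;0 0 -0.03 0 0 0;0 0 -0.03 0 0 0;0 0 -0.02 0 0 0;0 0 0 0 0 0;0 0 0 0 0 0'
python3 -c "
from h import *
look('wrist','w10',['caul','core'],.004)
plan(.6195,.179,.19,86.2)"
```

```text
clock: 23.5
tool_pos: [0.4203, 0.0011, 0.0612]
tool_rot: [0.001, 0.663, 0.749, 0.0]
wrist_force: [-0.2, 0.7, -0.3]
width: 0.0852
clock: 24.2
tool_pos: [0.4201, 0.0012, 0.0608]
tool_rot: [0.0, 0.663, 0.749, 0.0]
wrist_force: [-1.9, 0.1, 7.6]
width: 0.0447
clock: 25.1
tool_pos: [0.4196, 0.0012, 0.1901]
tool_rot: [0.0, 0.663, 0.749, 0.0]
wrist_force: [-0.7, 0.3, -2.1]
width: 0.0449
caul 0.74 [325. 225. 128. 270.] z [189. 190. 191.] all [425.3 -43.2] [263.7 117.8] -82.8 top [417.2  20.3] [119.9  46.4] -82.9 30147
core 0.68 [328.  76.  64.  24.] z [29. 31. 32.] all [409.8  95.4] [48.5 17.8] 7.0 top [409.8  95.4] [48.5 17.8] 7.0 1124
t 25.25 turn first (rad) [-0.0019 -0.0002  0.1884] then shift [ 0.1907  0.188  -0.0007] F [-0.3 -0.3 -1.8] w 0.045
```

View pics/w10.png

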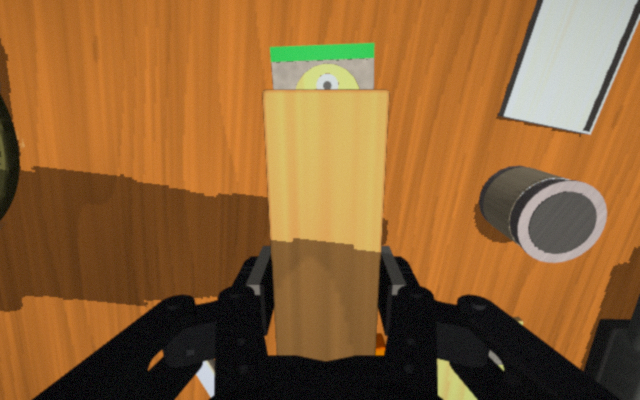

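```bash
python3 -m jog '0 0 0 0 0 0.06;0 0 0 0 0 0.07;0 0 0 0 0 0.058;0.01 0.01 0 0 0 0;0.02 0.02 0 0 0 0;0.025 0.025 0 0 0 0;0.025 0.025 0 0 0 0;0.025 0.025 0 0 0 0;0.025 0.025 0 0 0 0;0.025 0.025 0 0 0 0;0.02 0.018 0 0 0 0;0.01 0.01 0 0 0 0;0.0055 0.005 0 0 0 0;0 0 0 0 0 0;0 0 0 0 0 0'
python3 -c "
from h import *
look('wrist','w11',['tray'],.012); look('top','t11',['caul','tray'],.012)
plan(.6195,.179,.05,86.2)"
```

```text
clock: 26.75
tool_pos: [0.6196, 0.1787, 0.1898]
tool_rot: [-0.0, 0.73, 0.684, -0.0]
wrist_force: [0.1, 0.5, -2.2]
width: 0.0453
tray 0.74 [326.  86. 100.   8.] z [  1.   3. 187.] all [626.2 265.9] [88.  17.6] -2.1 top [625.3 257.6] [33.3  0.1] -3.8 69
caul 0.56 [240. 157.  74.  22.] z [174. 189. 193.] all [607.5 197.7] [206.3 121. ] -78.5 top [591.5 173.8] [163.7  81. ] -80.9 473
tray 0.93 [276. 172.  28.  31.] z [-2.  2.  9.] all [613.9 121.6] [83.9 80.7] -4.0 top [613.9 121.6] [83.9 80.7] -4.0 580
t 27.0 turn first (rad) [ 0.0003 -0.0001  0.    ] then shift [ 0.0005 -0.0003  0.1406] F [ 0.  -1.  -1.8] w 0.045
```

View pics/w11.png

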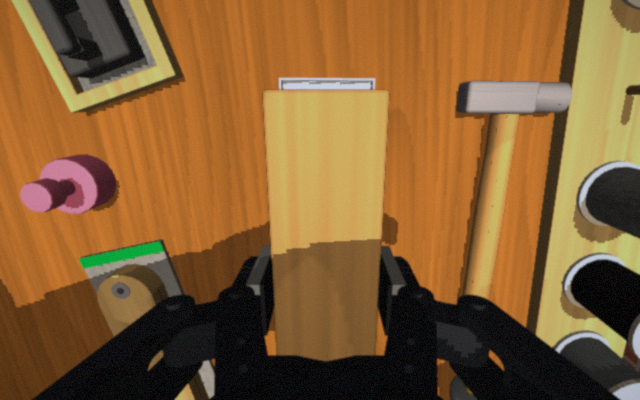

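View pics/t11.png

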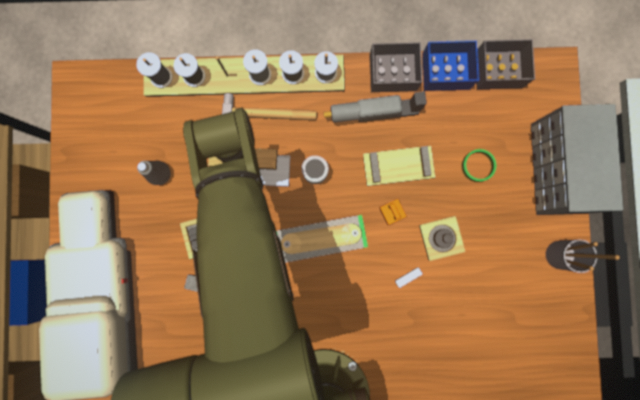

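```bash
python3 -m jog '0 0 0.015 0 0 0;0 0 0.03 0 0 0;0 0 0.03 0 0 0;0 0 0.03 0 0 0;0 0 0.025 0 0 0;0 0 0.015 0 0 0;0 0 0.006 0 0 0;0 0 0 0 0 0;0 0 0 0 0 0'
python3 -m jog '0 0 0.002 0 0 0;0 0 0.002 0 0 0;0 0 0 0 0 0;0 0 0 0 0 0'
python3 -m jog '0 0 0.001 0 0 0;0 0 0 0 0 0;0 0 0 0 0 0'
```

```text
clock: 27.9
tool_pos: [0.6205, 0.179, 0.0404]
tool_rot: [0.0, 0.73, 0.683, 0.001]
wrist_force: [-0.3, 0.3, -1.5]
width: 0.0446
clock: 28.3
tool_pos: [0.62, 0.1789, 0.0354]
tool_rot: [0.0, 0.73, 0.683, 0.0]
wrist_force: [1.1, 0.5, -1.3]
width: 0.0449
clock: 28.6
tool_pos: [0.6199, 0.1789, 0.0342]
tool_rot: [-0.0, 0.73, 0.683, -0.0]
wrist_force: [-0.8, -0.1, -1.1]
width: 0.045
```

```bash
python3 -m jog '0 0 0.001 0 0 0;0 0 0 0 0 0;0 0 0 0 0 0'
python3 -m jog '0 0 0.0007 0 0 0;0 0 0 0 0 0;0 0 0 0 0 0'
```

```text
clock: 28.9
tool_pos: [0.6199, 0.1788, 0.0332]
tool_rot: [-0.0, 0.73, 0.683, -0.0]
wrist_force: [0.3, -1.0, -0.7]
width: 0.0449
clock: 29.2
tool_pos: [0.62, 0.1789, 0.0329]
tool_rot: [0.0, 0.73, 0.683, 0.0]
wrist_force: [-2.1, 0.0, 4.7]
width: 0.0452
```

```bash
python3 -m jog '0 0 0 0 0 0;0 0 0 0 0 0;0 0 0 0 0 0;0 0 0 0 0 0' 64
python3 -m jog '0 0 -0.01 0 0 0;0 0 -0.015 0 0 0;0 0 -0.025 0 0 0;0 0 -0.03 0 0 0;0 0 -0.03 0 0 0;0 0 -0.03 0 0 0;0 0 -0.015 0 0 0;0 0 0 0 0 0'
python3 -c "
from h import *
look('wrist','w12',['caul','tray'],.012)
plan(.423,-.0025,.19,97.9)"
```

```text
clock: 29.6
tool_pos: [0.6199, 0.1789, 0.0325]
tool_rot: [-0.0, 0.73, 0.683, -0.0]
wrist_force: [0.0, 0.6, -0.4]
width: 0.0545
clock: 30.4
tool_pos: [0.6206, 0.179, 0.1905]
tool_rot: [0.001, 0.73, 0.683, 0.002]
wrist_force: [-0.4, 0.1, -0.5]
width: 0.0551
caul 0.83 [324. 186.  57. 170.] z [31. 33. 34.] all [618.3 178.5] [160.7  49.3] 86.2 top [619.8 177.7] [159.4  46.1] 86.2 8854
tray 0.85 [324. 179.  98. 197.] z [ 1.  3. 11.] all [619.1 174.3] [201.8  87.7] 86.1 top [619.1 174.3] [201.8  87.7] 86.1 8555
t 30.55 turn first (rad) [-0.0022  0.0004 -0.2038] then shift [-0.1525 -0.2194 -0.004 ] F [-1.1  1.  -1.1] w 0.0547
```

View pics/w12.png

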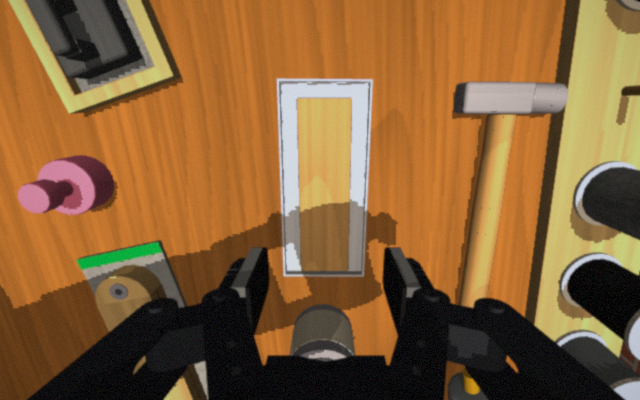

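The caul lies flat and centred in the tray at (324,186). Now the core.

```bash
python3 -m jog '-0.01 -0.013 0 0 0 0;-0.02 -0.03 0 0 0 0;-0.022 -0.032 0 0 0 0;-0.025 -0.036 0 0 0 0;-0.025 -0.036 0 0 0 0;-0.025 -0.036 0 0 0 0;-0.025 -0.032 0 0 0 0;-0.015 -0.025 0 0 0 0;-0.008 -0.01 0 0 0 0;0 0 0 0 0 -0.1;0 0 0 0 0 -0.104;0 0 0 0 0 0;0 0 0 0 0 0' 100
python3 -c "
from h import *
look('wrist','w13',['core'],.006); look('top','t13',['core'],.006)
plan(.423,-.0025,.19,97.9)"
```

```text
clock: 31.85
tool_pos: [0.3591, 0.0208, 0.1872]
tool_rot: [-0.0, 0.658, 0.753, -0.0]
wrist_force: [0.6, 0.5, 0.3]
width: 0.0856
core 0.7 [392. 211.  73. 223.] z [29. 31. 32.] all [427.3 -13.4] [241.1  64.2] -82.3 top [422.4  -2.8] [218.4  56.7] -82.3 13146
core 0.9 [322. 238.  80.  29.] z [26. 30. 34.] all [421.1  -0.8] [214.7  56.5] -81.7 top [420.7  -0.9] [214.6  55.3] -82.1 1048
t 32.05 turn first (rad) [-0.0004 -0.0001 -0.001 ] then shift [-0.0319  0.0602 -0.0026] F [-0.3  0.2 -0.5] w 0.0853
```

View pics/w13.png

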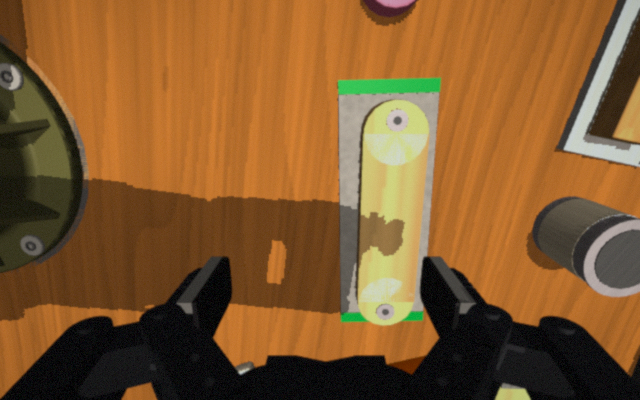

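```bash
python3 -m jog '-0.01 0.015 0 0 0 0;-0.015 0.025 0 0 0 0;-0.0065 0.014 0 0 0 0;0 0.0053 0.01 0 0 0;0 0 0.02 0 0 0;0 0 0.03 0 0 0;0 0 0.03 0 0 0;0 0 0.03 0 0 0;0 0 0.02 0 0 0;0 0 0.01 0 0 0;0 0 0.006 0 0 0;0 0 0 0 0 0;0 0 0 0 0 0'
python3 -c "
from h import *
plan(.422,-.0022,.028,97.8)"
```

```text
clock: 33.35
tool_pos: [0.4223, -0.0023, 0.0322]
tool_rot: [0.0, 0.657, 0.754, 0.0]
wrist_force: [0.4, -0.6, -0.6]
width: 0.0855
t 33.35 turn first (rad) [0.0011 0.0003 0.0019] then shift [ 0.0001 -0.0003  0.0042] F [ 0.4 -0.6 -0.6] w 0.0855
```

```bash
python3 -m jog '0 0 0.002 0 0 0;0 0 0.001 0 0 0;0 0 0 0 0 0;0 0 0 0 0 0'
python3 -m jog '0 0 0 0 0 0;0 0 0 0 0 0;0 0 0 0 0 0;0 0 0 0 0 0;0 0 0 0 0 0;0 0 0 0 0 0' 0 50
python3 -m jog '0 0 -0.003 0 0 0;0 0 -0.007 0 0 0;0 0 -0.015 0 0 0;0 0 -0.025 0 0 0;0 0 -0.03 0 0 0;0 0 -0.03 0 0 0;0 0 -0.02 0 0 0;0 0 0 0 0 0;0 0 0 0 0 0'
python3 -c "
from h import *
look('wrist','w14',['core'],.006)
plan(.6172,-.2243,.16,95.2)"
```

```text
clock: 33.75
tool_pos: [0.4221, -0.0024, 0.0287]
tool_rot: [0.0, 0.657, 0.754, 0.0]
wrist_force: [0.2, -0.4, 0.0]
width: 0.0856
clock: 34.35
tool_pos: [0.4221, -0.0023, 0.0289]
tool_rot: [0.0, 0.657, 0.754, 0.0]
wrist_force: [-1.4, 0.1, 5.6]
width: 0.0551
clock: 35.25
tool_pos: [0.4218, -0.0023, 0.1584]
tool_rot: [0.0, 0.657, 0.754, 0.0]
wrist_force: [-0.1, 0.1, -2.6]
width: 0.0551
core 0.72 [325. 181. 165. 361.] z [159. 160. 161.] all [424.4 -19.1] [332.4 132.8] -82.2 top [416.9  31.5] [145.5  57.4] -82.2 49789
t 35.35 turn first (rad) [-0.0018 -0.0004  0.0473] then shift [-0.2388  0.1748 -0.0024] F [-1.1  0.3 -2.5] w 0.0549
```

View pics/w14.png

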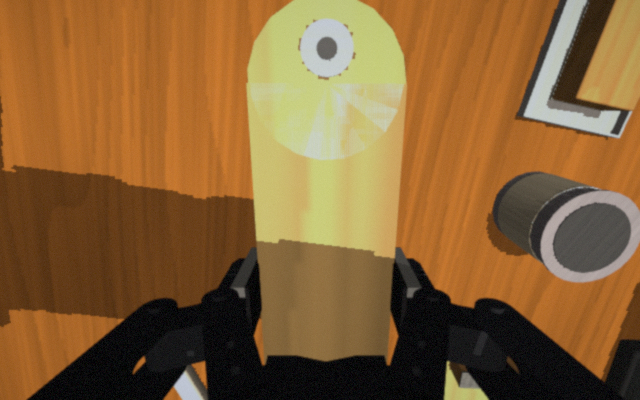

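```bash
python3 -m jog '0 0 0 0 0 0.047;-0.012 0.009 0 0 0 0;-0.024 0.017 0 0 0 0;-0.03 0.022 0 0 0 0;-0.03 0.022 0 0 0 0;-0.03 0.022 0 0 0 0;-0.03 0.022 0 0 0 0;-0.03 0.022 0 0 0 0;-0.026 0.019 0 0 0 0;-0.016 0.012 0 0 0 0;-0.008 0.006 0 0 0 0;-0.003 0.002 0 0 0 0;0 0 0 0 0 0;0 0 0 0 0 0'
python3 -c "
from h import *
look('wrist','w15',['trestle','core'],.006); look('top','t15',['trestle','core'],.006)
plan(.6175,-.2245,.07,95.1)"
```

```text
clock: 36.75
tool_pos: [0.6177, -0.2243, 0.1581]
tool_rot: [-0.0, 0.674, 0.739, -0.0]
wrist_force: [0.7, 0.4, -2.3]
width: 0.0549
core 0.68 [326. 183. 165. 365.] z [159. 160. 161.] all [ 619.3 -243.9] [337.9 133.3] -84.9 top [ 614.5 -190.3] [145.6  58.2] -84.2 49796
trestle 0.72 [371. 170.  22.  31.] z [ 2. 10. 38.] all [ 582.4 -151. ] [136.8  57.7] -3.6 top [ 553.7 -144.6] [89.1 24.7] -19.8 57
core 0.89 [403. 159.  74.  23.] z [155. 159. 163.] all [ 603.5 -207. ] [182.6  63.5] 81.7 top [ 603.5 -207. ] [182.5  63.4] 81.6 508
core 0.7 [253. 169.  71.  35.] z [-2.  3. 11.] all [618.1 178.6] [194.8  84.8] 85.8 top [618.1 178.6] [194.8  84.8] 85.8 252
t 37.05 turn first (rad) [0.0002 0.0001 0.0024] then shift [-0.0003 -0.0005  0.0888] F [ 0.2  1.6 -2.3] w 0.0551
```

View pics/w15.png

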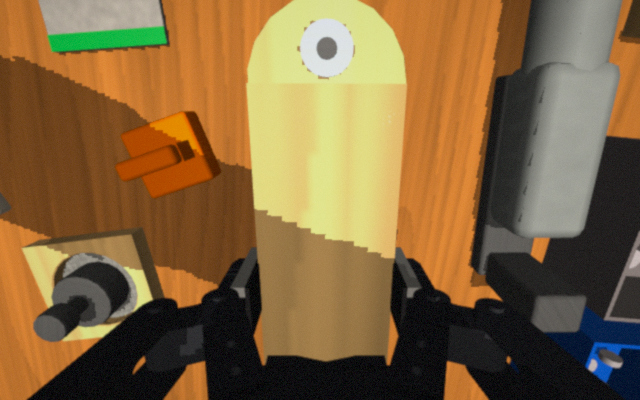

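View pics/t15.png

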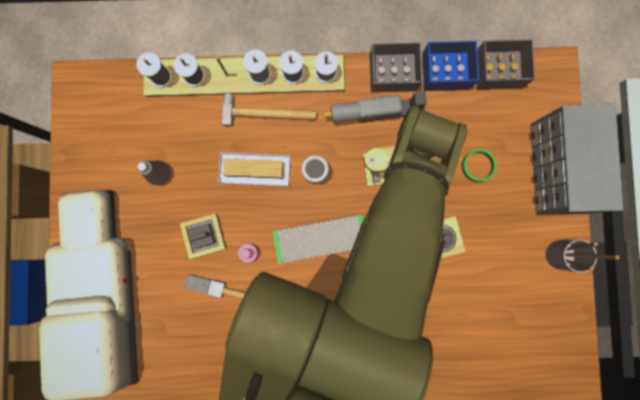

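```bash
python3 -m jog '0 0 0.01 0 0 0;0 0 0.02 0 0 0;0 0 0.025 0 0 0;0 0 0.02 0 0 0;0 0 0.012 0 0 0;0 0 0.006 0 0 0;0 0 0.003 0 0 0;0 0 0 0 0 0;0 0 0 0 0 0'
python3 -m jog '0 0 0.001 0 0 0;0 0 0.001 0 0 0;0 0 0 0 0 0;0 0 0 0 0 0'
```

```text
clock: 37.95
tool_pos: [0.6184, -0.2246, 0.0635]
tool_rot: [0.001, 0.674, 0.739, 0.0]
wrist_force: [-0.0, -0.8, -1.0]
width: 0.055
clock: 38.35
tool_pos: [0.618, -0.2244, 0.0607]
tool_rot: [0.0, 0.674, 0.739, 0.0]
wrist_force: [0.1, -0.6, -1.4]
width: 0.0548
```

```bash
python3 -m jog '0 0 0.001 0 0 0;0 0 0 0 0 0;0 0 0 0 0 0'
python3 -m jog '0 0 0.0007 0 0 0;0 0 0 0 0 0;0 0 0 0 0 0'
```

```text
clock: 38.65
tool_pos: [0.618, -0.2244, 0.0596]
tool_rot: [-0.0, 0.674, 0.739, -0.0]
wrist_force: [0.1, 0.2, -1.7]
width: 0.0544
clock: 38.95
tool_pos: [0.6181, -0.2244, 0.0589]
tool_rot: [0.0, 0.674, 0.739, 0.0]
wrist_force: [0.9, -0.2, -1.3]
width: 0.055
```

```bash
python3 -m jog '0 0 0.0007 0 0 0;0 0 0 0 0 0;0 0 0 0 0 0'
```

```text
clock: 39.25
tool_pos: [0.6181, -0.2244, 0.0589]
tool_rot: [0.0, 0.674, 0.739, 0.0]
wrist_force: [-2.8, 2.2, 6.2]
width: 0.0548
```

Contact felt. I release and look.

```bash
python3 -m jog '0 0 0 0 0 0;0 0 0 0 0 0;0 0 0 0 0 0;0 0 0 0 0 0' 100
python3 -m jog '0 0 -0.01 0 0 0;0 0 -0.015 0 0 0;0 0 -0.025 0 0 0;0 0 -0.03 0 0 0;0 0 -0.03 0 0 0;0 0 -0.03 0 0 0;0 0 -0.015 0 0 0;0 0 0 0 0 0;0 0 0 0 0 0'
python3 -c "
from h import *
look('wrist','w16',['trestle','core'],.006)
plan(.35,-.2,.25,95)"
```

```text
clock: 39.65
tool_pos: [0.618, -0.2244, 0.0581]
tool_rot: [-0.0, 0.674, 0.739, 0.0]
wrist_force: [-0.7, -0.3, 0.3]
width: 0.0855
clock: 40.55
tool_pos: [0.6177, -0.2243, 0.2123]
tool_rot: [-0.0, 0.674, 0.739, -0.0]
wrist_force: [-0.1, -0.3, -0.5]
width: 0.0855
trestle 0.98 [328. 174.  94. 180.] z [ 8. 10. 37.] all [ 618.8 -225.3] [188.7  94.3] -84.8 top [ 618.9 -225.7] [158.3  80.1] -84.7 839
core 0.94 [326. 181.  72. 246.] z [59. 61. 62.] all [ 619.8 -242.4] [266.7  68.5] -85.0 top [ 618.2 -225.4] [219.3  56.1] -85.0 14783
t 40.7 turn first (rad) [-0.0023 -0.0012  0.0038] then shift [ 0.0475 -0.2645 -0.0385] F [ 0.2 -0.1  0.3] w 0.0858
```

View pics/w16.png

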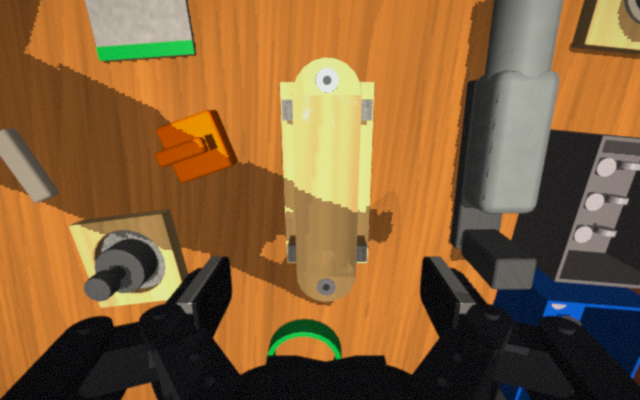

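The core lies across both bars. Its centre and the trestle's agree within 1 mm, and its top is level. I retreat a little and check the whole scene once.

```bash
python3 -m jog '0 -0.01 -0.02 0 0 0;0 -0.03 -0.01 0 0 0;0 -0.035 0 0 0 0;0 -0.035 0 0 0 0;0 -0.035 0 0 0 0;0 -0.035 0 0 0 0;0 -0.03 0 0 0 0;0 -0.01 0 0 0 0;0 0 0 0 0 0;0 0 0 0 0 0'
python3 -c "
from h import *
look('top','t17',['square_weight','round_weight','caul','core','tin','cone']); look('side','s17',['tin'])
plan(.35,-.2,.25,95)"
```

```text
clock: 41.7
tool_pos: [0.3996, -0.2445, 0.243]
tool_rot: [-0.0, 0.674, 0.739, 0.0]
wrist_force: [0.0, 0.5, 0.6]
width: 0.0855
square_weight 0.75 [202. 237.  25.  20.] z [16. 32. 65.] all [436.8 326.1] [67.2 59.6] -75.3 top [436.7 320.7] [42.8 13.6] -76.1 88
square_weight 0.74 [256. 169.  73.  35.] z [-2.  3. 11.] all [618.9 178.6] [194.3  86.4] 85.8 top [617.9 178.7] [194.3  84.5] 85.9 490
round_weight 0.54 [249. 255.  23.  16.] z [19. 31. 66.] all [386.8 196.5] [51.  50.4] -31.7 top [387.7 196.5] [24.2 23.6] 44.0 77
round_weight 0.33 [421. 230.   6.  10.] z [11. 17. 21.] all [ 435.4 -280.6] [22.4  9.2] 9.3 top [ 435.4 -280.6] [22.4  9.2] 9.3 24
caul 0.61 [253. 166.  64.  21.] z [ 4. 31. 36.] all [621.5 181.3] [169.6  55.7] 86.1 top [618.  179.2] [159.7  46.5] 86.4 958
tin 0.95 [315. 171.  30.  30.] z [34. 72. 76.] all [604.8   9.3] [69.  67.7] 35.4 top [605.6   8.6] [67.2 66. ] -2.4 521
tin 0.49 [422. 231.   8.   6.] z [ 4. 17. 22.] all [ 440.9 -258.1] [56.6 19.2] 71.7 top [ 440.9 -258.1] [56.6 19.2] 71.7 24
cone 0.78 [154. 171.  30.  26.] z [ 26.  75. 125.] all [609.6 432. ] [66.4 45.9] -23.0 top [613.5 441.6] [20.9 20.6] -87.5 70
tin 0.77 [299. 192.  25.  27.] z [ 4. 56. 72.] all [641.7 -23.9] [168.9  65.1] -42.3 top [604.6   7.7] [68.8 67.6] 81.4 252
t 42.15 turn first (rad) [-0.0001 -0.0002  0.0041] then shift [ 0.0485 -0.045  -0.0069] F [-0.5  0.6 -0.1] w 0.0854
```

View pics/t17.png

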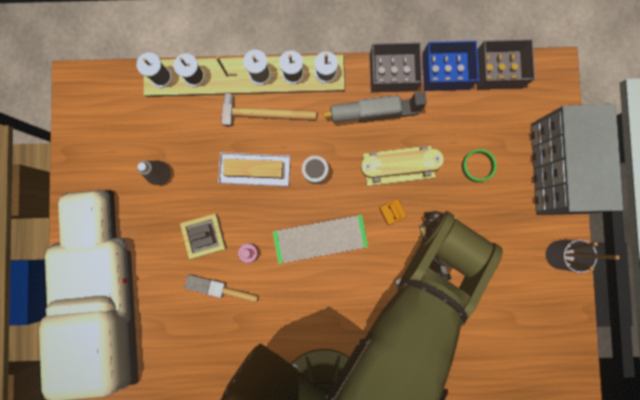

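View pics/s17.png

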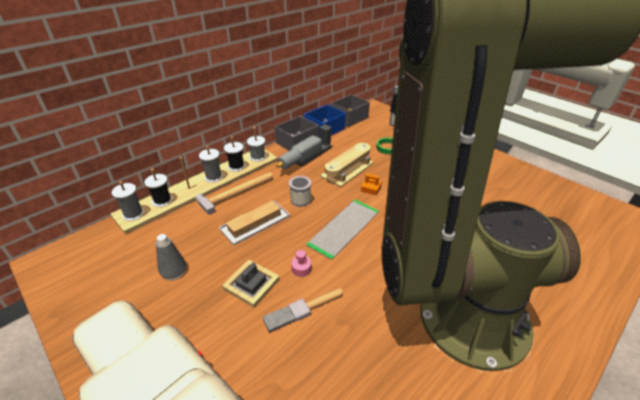

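In the top view, the square weight (202,237), caul (253,168) and core (401,163) are in place. The tin (315,169) and cone (153,172) haven't moved. The round weight is hidden under the arm here, but the later wrist view w16 showed it in its well at (128,262). I hand the job in.

```bash
python3 -c "
from cell import robot
print(robot.finish_job())"
```

```text
the job is handed in; nothing more can be done
None
```

The stack is apart in the order you asked, and I handed the job in at about 42 s of the 96 s allowed. I lowered each piece until the wrist force showed contact, then released it.

| Piece | Where it is | Last check |
|---|---|---|
| Square weight | square well | within about 1 mm of the keeper's centre and aligned with it (wrist camera; top camera at the end agrees) |
| Round weight | round well | within about 1 mm of the keeper's centre |
| Pressing board | flat in the tray | about 1 mm from the tray's centre and parallel to it |
| Core | across both trestle bars | within 1 mm of the trestle's centre, level (top at 60 mm) |

- **Bystanders:** the tin and cone measured the same at the end as at the start, within 1 mm. I did not touch the orange and pink look-alikes.
- **Round weight, final view:** the arm hid its keeper from the top camera, so no camera confirmed it in the final look. A wrist picture taken after the core was set down still showed it seated.
- **Detection errors:** the networks gave a few false hits, such as calling the tray a square weight. I dismissed these by looking at the pictures.
- **Forces:** the wrist readings I took stayed under 10 N throughout.

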